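# Turn the cupboard carousel to bring the spray bottle to the front

## Task

Push the rim of the turntable on the rack's top tier round with your fingertips until the spray bottle stands at the middle of the front, directly behind the low dip in the tier's front edge (the side facing you), then take your hand away and leave it at rest. Let everything ride round standing on the turntable: do not touch, lift, shift or tip the bottle, the pot, the brush holder or the scrubber.

Things in the scene. Friction and masses are not known exactly. Their poses are not given: they have to be found in the camera images.
- rack: Fixed grey plastic rack of three square stacking tiers, 380 x 380 mm outside. Origin: middle of the top tier's floor, at work-surface height; z up. Its front is its -x side (towards the robot, turned up to about 0.3 rad). Top tier: side and back walls 45 mm high; the front wall dips to 15 mm over its middle 220 mm, sloping up to 45 mm at the ends. The turntable's axis is at its middle.
- turntable: White plastic turntable, diameter 300 mm, in the top tier. Turns either way without stops about its vertical axis; 1 to 2 N at the rim turns it slowly, and it stops almost at once when let go. Origin: on the axis, at the top of its deck, 35 mm above the tier floor; x and y turn with it. Its upright rim wall is 4 mm thick and reaches 40 mm above the deck, 30 mm above the tier walls.
- grip (a point): One of eight equal round finger grips on the outside of the turntable's rim, at 22.5 degrees from its x axis towards its y; the others follow every 45 degrees. Upright half cylinders of 16 mm radius, axes 151 mm from the turntable's axis; they stand out 17 mm from the rim and run up to its top. This point: on the grip's axis at rim-top height. A tip between two grips can push one sideways.
- bottle_mid (a point): Yellow spray bottle with a white trigger head, 64 mm diameter, 228 mm high, about 0.4 kg, standing loose on the turntable deck about 60 mm from the axis, nozzle pointing outward and reaching 58 mm from the bottle's axis. This point: on the bottle's axis, 110 mm above its base; z up along the bottle.
- pot_mid (a point): Round white ceramic pot with lid, 86 mm diameter, 88 mm high, standing loose on the turntable about 66 mm from its axis, a quarter turn from the bottle (either side). This point: on its axis, 40 mm above its base.
- brush_holder_mid (a point): Chrome bathroom brush holder, 76 mm diameter and 114 mm high, with the brush's thin stem rising from its middle to 298 mm; stands loose on the turntable about 66 mm from its axis, across from the pot. This point: on its axis, 55 mm above its base.
- scrubber_mid (a point): Wooden scrubbing brush, 110 x 45 x 42 mm, lying bristles down on the turntable opposite the bottle, its centre about 80 mm from the axis and its length across the radius. This point: its centre, 21 mm above the deck.

How it is judged:
On the way:
1. the turntable is turned by the fingers pushing on it (contact force between the fingers and turntable above 0.1 N and angular speed of turntable above 0.05 rad/s), for 0.02 s.
At the end, for the whole second after the job is handed in: The spray bottle stands at the front of the rack, its axis within 16 mm of the rack's front-to-back centre line and more than 35 mm forward of the rack's centre; the turntable is at rest; bottle, pot, brush holder and scrubber all stand upright on its deck, within 100 mm of its axis (y of bottle_mid in the frame of rack between -0.016 and 0.016 m and x of bottle_mid in the frame of rack below -0.035 m and angular speed of turntable below 0.05 rad/s and angle between each of bottle_mid, pot_mid, brush_holder_mid, scrubber_mid's own z axis and vertical below 0.12 rad and z of bottle_mid in the frame of turntable below 0.118 m and horizontal distance between bottle_mid and turntable between 0.04 and 0.1 m and z of pot_mid in the frame of turntable below 0.048 m and horizontal distance between each of pot_mid, brush_holder_mid, scrubber_mid and turntable below 0.1 m and z of brush_holder_mid in the frame of turntable below 0.063 m and z of scrubber_mid in the frame of turntable below 0.029 m); the robot touches nothing.
It fails at once if a thing standing on the turntable is touched by the robot (contact force between any of the fingers, the arm and bottle above 0.5 N or contact force between any of the fingers, the arm and pot above 0.5 N or contact force between any of the fingers, the arm and brush_holder above 0.5 N or contact force between any of the fingers, the arm and scrubber above 0.5 N).
It fails at once if a thing standing on the turntable is lifted off it (z of bottle_mid in the frame of turntable above 0.125 m or z of pot_mid in the frame of turntable above 0.055 m or z of brush_holder_mid in the frame of turntable above 0.07 m or z of scrubber_mid in the frame of turntable above 0.036 m).
It fails at once if a thing standing on the turntable is tipped (angle between any of bottle_mid, pot_mid, brush_holder_mid, scrubber_mid's own z axis and vertical above 0.3 rad).
It fails at once if a thing is shifted on the turntable (about 20 mm or more from where it stood) (y of any of bottle_mid, scrubber_mid in the frame of turntable below -0.022 m or y of any of bottle_mid, scrubber_mid in the frame of turntable above 0.022 m or x of any of pot_mid, brush_holder_mid in the frame of turntable below -0.022 m or x of any of pot_mid, brush_holder_mid in the frame of turntable above 0.022 m or horizontal distance between bottle_mid and turntable below 0.04 m or horizontal distance between bottle_mid and turntable above 0.08 m or horizontal distance between scrubber_mid and turntable below 0.06 m or horizontal distance between scrubber_mid and turntable above 0.1 m or horizontal distance between any of pot_mid, brush_holder_mid and turntable below 0.046 m or horizontal distance between any of pot_mid, brush_holder_mid and turntable above 0.086 m).
It fails at once if the fingers reach down inside the rim, over the deck, instead of pushing the rim (horizontal distance between the grasp point and turntable below 0.115 m and height (world z) of the grasp point below 0.1 m).
It also fails if it takes over 72 s, if anything falls off the work surface, if the arm or the gripper's body presses on something with over 40 N, if the wrist force passes 120 N, or if a joint passes its speed limit or range.

## Robot

A 6-joint arm with a two-finger parallel gripper is mounted at the origin on the work surface. World frame = base frame: x ahead of the robot, y to its left, z up, the work surface at z = 0. Lengths are in m, angles in rad, forces in N, time in s.
With the tool pointing down it reaches from about 0.375 to 0.9 m from the base axis. Payload 3.1 kg.
Tool frame: the origin (TCP) lies midway between the tips of the shut fingers; the grasp point (between the pads) lies 19 mm behind it; z points along the fingers, y is the line along which they close (so a half turn about z gives the same grasp; the last joint's range is limited). The gripper opens to 87 mm and grips with 3 to 60 N. Pads are 19 mm wide; open, the fingers measure 117 mm over their backs; the gripper's body (75 mm by 190 mm) begins 51 mm behind the grasp point.
Start: joints at [-1.288, 0.527, 1.433, -0, 1.181, -0.178], TCP at [0.278, -0.56, 0.223] pointing down, gripper open.
Joint ranges: [-3.08, 3.08], [-0.75, 2.2], [0.22, 2.44], [-1.43, 4.57], [0, 2.65], [-2.85, 2.85]. Speed limits (rad/s): [2.79, 2.79, 3.14, 3.14, 3.14, 3.14].

## Interface

Orientations are given as a unit quaternion [x, y, z, w].
In Python, from rig import status, imaging, order gives the robot as it stands.
- The arm moves only by the tool arm_command, never from a script. Its argument "deltas" is one flat list of numbers, 5 for each row, row after row: the opening, from -1 (shut) to 1 (fully open), so that 0 is half open, then the shift along the tool's x, y, z in m, then the turn about the tool's z in rad. In form: [gripper, tx, ty, tz, roll, gripper, tx, ty, tz, roll, ...]. A call has 1 to 12 rows; each row shifts and turns the commanded pose from where the row before left it, along the tool's axes as they then stand; what a row does not reach is not made up. A row lasts 1/8 s, in which the tool goes at most 62.5 mm and 10.7 degrees, less where a joint would pass 70% of its speed; a pose out of reach is approached as far as the arm can. A call with a gripper value outside its range is refused whole. The fingers move at their own pace and stop on an object; "newtons" is the grip in N (left out, the last holds). Time passes only in rows, so rows that do not move let the fingers close. It gives the time, the measured TCP pose, the force, the opening and the grip force at its end, in the units of the state.
- status.get_obs(): the state, without advancing time (a new reading comes with each control period).
- imaging.camera(name): name is "side" or "top"; returns (picture, depth): 400x640x3 uint8, red, green, blue; 400x640 float32, m along the optical axis (not along the pixel's ray), 0 where there is no reading.
- imaging.camera_params(name): a dict with "intrinsics" (3x3 intrinsics, pixels), "k1" (the pictures are not rectified: a ray, as slopes to the right and down, at radius r is drawn at 1 + k1 r^2 times it, then the intrinsics apply), "camera_from_world" (4x4, takes a point from world to camera coordinates). Camera axes: x right, y up, looking along -z (the intrinsics and any distortion apply to the point x, -y, -z); pixel columns grow to the right and rows downward; lengths in m; the calibration is good to about 2 mm. A picture is of the moment at which its call begins. camera_params takes no time and is no camera call.
- order.hand_in(): hands the job in; it is judged then, once.
The state is a dict: "time": time; "q": joint angles; "joint_velocities": joint speeds; "joint_torque": joint torques, N m; "position": TCP position; "tool_rot": TCP orientation; "ft_force": force on the tool from outside, world axes, zero at the start; "moment": the same for the moment, N m; "grip_width": finger opening in m; "grip_force": force on a finger pad.
Only numpy, scipy, OpenCV 4.12 (cv2) and the standard library are available. Lean on these libraries where they do the work, as an engineer would, in place of code of your own. Each camera call takes 0.05 s, during which the arm holds its last target. There are 200 camera calls.

## Working session

There is one attempt and no reset: what is moved stays moved. The work goes in short steps, Python scripts to look and compute and a tool call to move; the robot and the scene stay as the last step left them, time stands still between calls to the robot, and variables do not carry over. Pictures are saved under pics/ and viewed, at most 10 in all, crops included, and the job is handed in when it is done.

Besides the shell and the picture viewer there is one more tool, called after ">>>" in YAML: its name, and indented under it one key for each argument. arm_command: Moves the arm, as the interface text tells. Its arguments: {"type":"object","properties":{"deltas":{"type":"array"},"newtons":{"type":"number"}},"required":["deltas"]}

```bash
mkdir -p pics; python3 - <<'E'
from rig import status, imaging
import cv2, numpy as np
for n in ("top","side"):
    p,d=imaging.camera(n); cv2.imwrite(f"pics/{n}0.png",p[:,:,::-1]); np.savez(f"{n}0.npz",p=p,d=d)
    c=imaging.camera_params(n); print(n,c)
print(status.get_obs())
E
```

```text
top {'intrinsics': array([[364.53946599,   0.        , 316.56072286],
       [  0.        , 364.53946599, 201.87674352],
       [  0.        ,   0.        ,   1.        ]]), 'k1': 0.0034106736108471462, 'camera_from_world': array([[-0.01542417, -0.99881993,  0.04605251, -0.0239555 ],
       [ 0.99625785, -0.01143458,  0.0856711 , -0.57432943],
       [-0.08504341,  0.04720158,  0.99525857, -0.72145805],
       [ 0.        ,  0.        ,  0.        ,  1.        ]])}
side {'intrinsics': array([[444.744939  ,   0.        , 320.25265386],
       [  0.        , 444.744939  , 195.3084597 ],
       [  0.        ,   0.        ,   1.        ]]), 'k1': 0.03499668931924582, 'camera_from_world': array([[-0.85522854, -0.51812434, -0.01145913,  0.48811636],
       [ 0.38014611, -0.64219988,  0.66563372, -0.32354967],
       [-0.35224008,  0.56491281,  0.74619062, -0.53474632],
       [ 0.        ,  0.        ,  0.        ,  1.        ]])}
{'time': 0.1, 'q': array([-1.28849197e+00,  5.28376956e-01,  1.43376100e+00, -2.57311536e-05,
        1.18139201e+00, -1.78541088e-01]), 'joint_velocities': array([-5.12331300e-05, -1.39734635e-03,  1.31997443e-05,  4.75668909e-04,
       -9.33881212e-04,  1.55213842e-03]), 'joint_torque': array([ 2.85967126e-04, -4.40983057e+01, -1.77150679e+01,  6.35511219e-02,
        5.34050690e-02, -5.15417878e-05]), 'position': array([ 0.27775336, -0.55916402,  0.22167137]), 'tool_rot': array([ 9.73568362e-01,  2.28393753e-01, -6.21144467e-05, -9.66733289e-04]), 'ft_force': array([-0.08828461,  0.52704792, -0.57411707]), 'moment': array([-0.01212821,  0.00740677, -0.02626166]), 'grip_force': 0.0, 'grip_width': 0.08705082893685197}
```

View pics/top0.png

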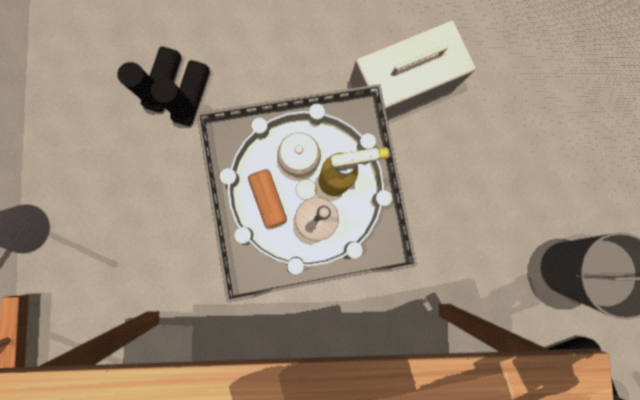

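View pics/side0.png

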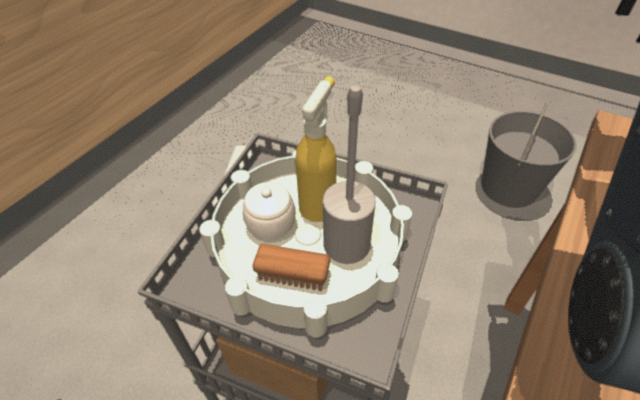

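The top view is x up, y left. The rack's centre is near pixel (306,190), with the bottle on its right (338,175), the pot at (299,153), the scrubber at (267,198) and the holder at (317,218). There are eight grips around the rim. The bottle needs about a quarter turn clockwise, seen from above.

```bash
cat > h.py <<'E'
import numpy as np, cv2
from rig import imaging
def ray(n,uv):
    c=imaging.camera_params(n);K=c["intrinsics"];T=c["camera_from_world"]
    uv=np.atleast_2d(uv).astype(float);s=(uv-K[:2,2])/[K[0,0],K[1,1]];u=s.copy()
    for _ in range(5): u=s/(1+c["k1"]*(u**2).sum(1,keepdims=True))
    d=np.c_[u[:,0],-u[:,1],-np.ones(len(u))]
    return -T[:3,:3].T@T[:3,3], d@T[:3,:3]
def plane(n,uv,z):
    o,d=ray(n,uv); return o+d*((z-o[2])/d[:,2])[:,None]
def cloud(n,d):
    v,u=np.indices(d.shape); o,r=ray(n,np.c_[u.ravel(),v.ravel()])
    return (o+r*d.ravel()[:,None]).reshape(*d.shape,3)
def circ(P):
    A=np.c_[2*P[:,:2],np.ones(len(P))];s=np.linalg.lstsq(A,(P[:,:2]**2).sum(1),rcond=None)[0]
    return s[:2],np.sqrt(s[2]+s[:2]@s[:2])
def look(n):
    p,d=imaging.camera(n); X=cloud(n,d); return p,d,X
E
python3 - <<'E'
from h import *
a=np.load("top0.npz");p,d=a["p"],a["d"];X=cloud("top",d)
guess=np.array([[368,141],[384,199],[355,250],[295,266],[243,235],[228,177],[260,126],[317,111]])
g=cv2.cvtColor(p,cv2.COLOR_RGB2GRAY)
G=[]
for u,v in guess:
    s=g[v-10:v+11,u-10:u+11]; m=X[v-10:v+11,u-10:u+11]
    k=(s>200)&(abs(m[...,2]-.075)<.012); yy,xx=np.nonzero(k)
    # cap: only pixels outward of/near guess
    k2=np.hypot(yy-10,xx-10)<8
    G.append([u-10+xx[k2].mean(),v-10+yy[k2].mean()]); print(G[-1],k2.sum(),np.median(m[k][:,2]) if k.any() else 0)
P=plane("top",G,.075);c,r=circ(P);print("axis",c,r);
print("grip ang",np.degrees(np.arctan2(*(P[:,:2]-c).T[::-1])),np.hypot(*(P[:,:2]-c).T))
# rack walls corners (pixels read from the picture) at z=.045
C=plane("top",[[201,116],[381,88],[412,265],[230,298]],.045);print("corners",C[:,:2],C[:,:2].mean(0))
for i in range(4):
    e=C[(i+1)%4]-C[i];print(np.hypot(*e[:2]),np.degrees(np.arctan2(e[1],e[0])))
w=(d>0)&(abs(X[...,2]-.04)<.012)&(g<130)&(np.hypot(*(X[...,:2]-c).transpose(2,0,1))<.29)&(np.hypot(*(X[...,:2]-c).transpose(2,0,1))>.17)
q=X[w][:,:2].astype(np.float32);print("rack rect",len(q),cv2.minAreaRect(q))
for n in("top","side"):
    a=np.load(n+"0.npz");X=cloud(n,a["d"]);h=cv2.cvtColor(a["p"],cv2.COLOR_RGB2HSV)
    m=(h[...,0]>18)&(h[...,0]<32)&(h[...,1]>150)&(np.hypot(*(X[...,:2]-c).transpose(2,0,1))<.14)&(X[...,2]>.06)&(X[...,2]<.17)
    Q=X[m];cc,rr=circ(Q[Q[:,2]<.15]);print(n,len(Q),Q.min(0),Q.max(0),"fit",cc,rr, cc-c)
E
```

```text
[np.float64(367.60759493670884), np.float64(140.58860759493672)] 158 0.07507734308932901
[np.float64(383.73202614379085), np.float64(198.01307189542484)] 153 0.07495248320417569
[np.float64(354.4047619047619), np.float64(249.75595238095238)] 168 0.07510229500770238
[np.float64(295.0662983425414), np.float64(265.8674033149171)] 181 0.07511353133789422
[np.float64(242.4742857142857), np.float64(234.93142857142857)] 175 0.07521264866978261
[np.float64(227.6172839506173), np.float64(176.2962962962963)] 162 0.07501549957176312
[np.float64(259.2258064516129), np.float64(125.1483870967742)] 155 0.07492543363734844
[np.float64(316.58169934640523), np.float64(111.0326797385621)] 153 0.0750940955106858
axis [ 0.59857345 -0.01011236] 0.1506811625752615
grip ang [ -53.30357534  -98.72882108 -143.42548198  171.20694728  126.50313362
   81.6666544    36.41243329   -8.39190002] [0.15064354 0.15077746 0.15057296 0.15074197 0.15059791 0.1508473
 0.15051849 0.15074937]
corners [[ 0.74762867  0.19839126]
 [ 0.80675963 -0.16760715]
 [ 0.44417804 -0.21867843]
 [ 0.38819748  0.13917827]] [ 0.59669095 -0.01217901]
0.3707442619711175 -80.82255474775451
0.36616073441128194 -171.98237182275884
0.36220884027689715 98.89088817090945
0.3642759340431868 9.35492836693355
rack rect 1710 ((0.5999492406845093, -0.010003432631492615), (0.38000091910362244, 0.3779098689556122), 9.42238712310791)
top 303 [ 0.58482048 -0.08577172  0.06064091] [ 0.62498865 -0.03436944  0.16992591] fit [ 0.61652701 -0.06593016] 0.031610313021651314 [ 0.01795355 -0.0558178 ]
side 1518 [ 0.58540737 -0.07415506  0.06001772] [ 0.6383421  -0.03410995  0.16993314] fit [ 0.61736483 -0.06677203] 0.031010003206723914 [ 0.01879138 -0.05665968]
```

>>> arm_command:
  deltas: [-1, 0.0284, -0.0326, 0, 0, -1, 0.0284, -0.0326, 0, 0, -1, 0.0284, -0.0326, 0, 0, -1, 0.0284, -0.0326, 0, 0, -1, 0.0284, -0.0326, 0, 0, -1, 0.0284, -0.0326, 0, 0, -1, 0.0284, -0.0326, 0, 0, -1, 0.0284, -0.0326, 0, 0, -1, 0.0284, -0.0326, 0, 0, -1, 0.0284, -0.0326, 0, 0, -1, 0.0284, -0.0326, 0, 0, -1, 0.0284, -0.0326, 0, 0]

```text
time: 1.6
position: [0.4093, -0.0564, 0.2225]
tool_rot: [0.974, 0.228, -0.0, -0.0]
ft_force: [0.7, -0.2, -0.1]
grip_width: 0.0004
grip_force: 0.0
```

>>> arm_command:
  deltas: [-1, 0, 0, 0, -0.18, -1, 0, 0, 0, -0.18, -1, 0, 0, 0, -0.18, -1, 0, 0, 0, -0.18, -1, 0, 0, 0, -0.18, -1, 0, 0, 0, -0.18, -1, 0, 0, 0, -0.18, -1, 0, 0, 0, -0.18, -1, 0, 0, 0, -0.18, -1, 0, 0, 0, -0.18, -1, 0, 0, 0, -0.18, -1, 0, 0, 0, -0.18]

```text
time: 3.1
position: [0.4089, -0.0577, 0.2223]
tool_rot: [0.255, 0.967, 0.0, -0.0]
ft_force: [1.6, 0.1, -0.0]
grip_width: 0.0005
grip_force: 0.0
```

>>> arm_command:
  deltas: [-1, 0, 0, 0, -0.18, -1, 0, 0, 0, -0.18, -1, 0, 0, 0, -0.18, -1, 0, 0, 0, -0.18, -1, 0, 0, 0, 0]

```text
time: 3.72
position: [0.409, -0.0577, 0.2224]
tool_rot: [-0.098, 0.995, 0.0, -0.0]
ft_force: [0.2, 0.4, 0.4]
grip_width: 0.0006
grip_force: 0.0
```

```bash
cat > s.py <<'E'
from rig import status
import numpy as np
from scipy.spatial.transform import Rotation as R
def rep():
    o=status.get_obs();M=R.from_quat(o["tool_rot"]).as_matrix();p=o["position"];v=p[:2]-[.5993,-.0101]
    print("t",o["time"],"p",p.round(4),"phi",np.degrees(np.arctan2(v[1],v[0]))%360,"r",np.hypot(*v),"xhead",np.degrees(np.arctan2(M[1,0],M[0,0]))%360,"tilt",M[:,2].round(3),"F",o["ft_force"].round(1),"q",o["q"].round(2),o["grip_width"])
if __name__=="__main__": rep()
E
python3 s.py
```

```text
t 3.725 p [ 0.409  -0.0577  0.2224] phi 194.05540727244545 r 0.1961495424954919 xhead 191.28795314567884 tilt [-0.  0. -1.] F [0.2 0.4 0.4] q [-0.41  0.24  1.93  0.    0.96 -2.18] 0.0006472684619379289
```

View side.

```bash
python3 - <<'E'
from h import *
ps=[]
for n in("top","side"):
    p,d,X=look(n); ps.append(p)
    m=(d>0)&(X[...,0]>.15)&(X[...,2]>.18)&(X[...,0]<.47)&(abs(X[...,1])<.4)
    Q=X[m]
    for x0 in np.arange(.2,.47,.04):
        q=Q[abs(Q[:,0]-x0)<.02]
        if len(q)>20: print(n,round(x0,2),len(q),"y",np.percentile(q[:,1],[2,98]).round(3),"z",np.percentile(q[:,2],[2,50,98]).round(3))
cv2.imwrite("pics/b.png",cv2.resize(np.vstack(ps),(480,600))[:,:,::-1])
E
```

```text
top 0.36 576 y [0.    0.032] z [0.332 0.335 0.337]
top 0.4 2751 y [-0.151  0.037] z [0.333 0.336 0.562]
top 0.44 16320 y [-0.135  0.008] z [0.31  0.551 0.575]
side 0.36 2479 y [-0.071  0.032] z [0.296 0.335 0.449]
side 0.4 9491 y [-0.05   0.038] z [0.3   0.365 0.456]
side 0.44 3712 y [-0.127  0.04 ] z [0.303 0.36  0.449]
```

View pics/b.png

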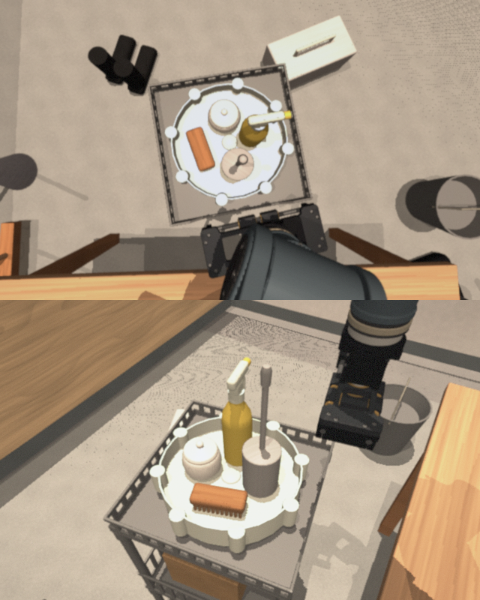

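The side view shows the wide gripper body 75–115 mm above the tip, and the wrist set off about 0.1 m to the right of the tool. I'll make a short stroke at the front first, to keep clear of the brush stem, and push from the right side after that.

>>> arm_command:
  deltas: [-1, 0, 0, 0.03, -0.05, -1, 0, 0, 0.03, 0, -1, 0, 0, 0.03, 0, -1, 0, 0, 0.03, 0, -1, 0, 0, 0.03, 0, -1, 0, 0, 0.017, 0, -1, -0.011, 0, 0, 0, -1, -0.011, 0, 0, 0, -1, -0.01, 0, 0, 0, -1, 0, 0, 0, 0]

```text
time: 5.08
position: [0.4421, -0.0501, 0.0563]
tool_rot: [-0.125, 0.992, -0.001, 0.001]
ft_force: [-0.1, 0.3, -0.4]
grip_width: 0.0001
grip_force: 0.0
```

```bash
python3 s.py
```

```text
t 5.075 p [ 0.4421 -0.0501  0.0563] phi 194.26265172590007 r 0.16219622166393685 xhead 194.3282966312295 tilt [ 0.003 -0.001 -1.   ] F [-0.1  0.3 -0.4] q [-0.36  0.6   2.02  0.    0.52 -2.19] 0.0001086291617365378
```

>>> arm_command:
  deltas: [-1, -0.0002, 0.0081, 0, 0.05, -1, -0.0002, 0.0081, 0, 0.05, -1, -0.0002, 0.0081, 0, 0.05, -1, -0.0002, 0.0081, 0, 0.05, -1, -0.0002, 0.0081, 0, 0.05, -1, -0.0002, 0.0081, 0, 0.05, -1, -0.0002, 0.0081, 0, 0.05, -1, -0.0002, 0.0081, 0, 0.05, -1, -0.0002, 0.0081, 0, 0.05, -1, -0.0002, 0.0081, 0, 0.05]

```text
time: 6.32
position: [0.4401, 0.0303, 0.056]
tool_rot: [0.126, 0.992, -0.0, 0.0]
ft_force: [-0.1, -2.1, 0.7]
grip_width: 0.0005
grip_force: 0.6
```

```bash
cat > m.py <<'E'
from h import *
from s import rep
rep()
c=np.array([.5993,-.0101])
for n in("top","side"):
    p,d,X=look(n);h=cv2.cvtColor(p,cv2.COLOR_RGB2HSV);cv2.imwrite(f"pics/last_{n}.png",p[:,:,::-1])
    m=(h[...,0]>18)&(h[...,0]<32)&(h[...,1]>150)&(np.hypot(*(X[...,:2]-c).transpose(2,0,1))<.14)&(X[...,2]>.06)&(X[...,2]<.15)
    Q=X[m]
    if len(Q)<40: print(n,"few");continue
    cc,rr=circ(Q);v=cc-c;print(n,len(Q),"bottle",cc.round(4),"rad",rr.round(4),"ang",np.degrees(np.arctan2(v[1],v[0])),np.hypot(*v))
    a=np.radians(9.3);print("  in rack",v[0]*np.cos(a)+v[1]*np.sin(a),-v[0]*np.sin(a)+v[1]*np.cos(a))
    if n=="top":
        R=np.hypot(*(X[...,:2]-c).transpose(2,0,1));k=(abs(X[...,2]-.075)<.006)&(R>.156)&(R<.17)&(p.min(2)>150)
        t=np.arctan2(X[...,1]-c[1],X[...,0]-c[0])[k];print("  grips mod45",np.degrees(np.angle(np.exp(8j*t).mean()))/8,k.sum())
E
python3 m.py
```

```text
t 6.325 p [0.4401 0.0303 0.056 ] phi 165.75135115396608 r 0.16425551131170688 xhead 165.5388521974426 tilt [ 0. -0. -1.] F [-0.1 -2.1  0.7] q [-0.19  0.6   2.02 -0.    0.51 -1.5 ] 0.0004670602070887703
top 149 bottle [ 0.6013 -0.0683] rad 0.0316 ang -88.01859195075927 0.058254403461812584
  in rack -0.0074208223810454535 -0.05777981410389459
  grips mod45 21.57935645553096 375
side 696 bottle [ 0.6014 -0.0688] rad 0.0307 ang -87.93531117559795 0.05870598817859704
  in rack -0.007393704918031667 -0.0582385282747654
```

>>> arm_command:
  deltas: [-1, -0.0002, 0.0081, 0, 0.05, -1, -0.0002, 0.0081, 0, 0.05, -1, -0.0002, 0.0081, 0, 0.05, -1, -0.0002, 0.0081, 0, 0.05, -1, -0.0002, 0.0081, 0, 0.05, -1, -0.0002, 0.0081, 0, 0.05, -1, 0, 0, 0, 0]

```text
time: 7.3
position: [0.4593, 0.0749, 0.0558]
tool_rot: [0.271, 0.963, 0.0, 0.0]
ft_force: [0.1, -0.0, 0.2]
grip_width: 0.0004
grip_force: 0.0
```

```bash
python3 m.py
```

```text
t 7.3 p [0.4593 0.0749 0.0558] phi 148.74372880116033 r 0.16379846998506778 xhead 148.54653910274908 tilt [ 0. -0. -1.] F [ 0.1 -0.   0.2] q [-0.08  0.62  1.96 -0.    0.56 -1.1 ] 0.0004138614377905462
top 112 bottle [ 0.5835 -0.066 ] rad 0.0315 ang -105.79834732350947 0.058105294837765754
  in rack -0.0246467147609153 -0.052619053010081504
  grips mod45 4.071648254395132 381
side few
```

View pics/last_side.png

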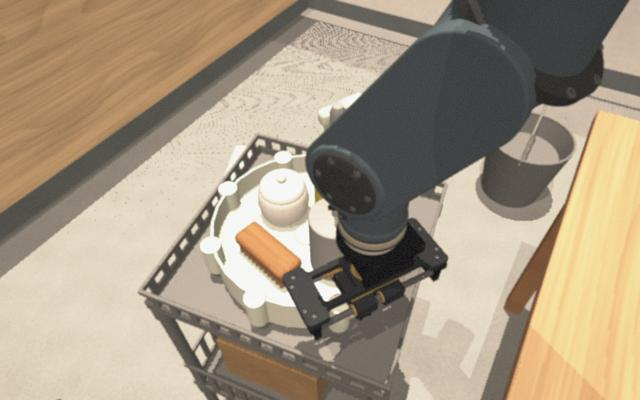

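The gripper is at the front-left of the rack at (365,270), with the pot, scrubber and holder still standing. I'll back off, rise and go round to the right side for the rest, about 65°.

>>> arm_command:
  deltas: [-1, 0.015, 0, 0, 0, -1, 0.015, 0, 0, 0, -1, 0.015, 0, 0, 0, -1, 0, 0, -0.04, 0, -1, 0, 0, -0.04, 0, -1, 0, 0, -0.04, 0, -1, 0, 0, -0.04, 0, -1, 0, 0, -0.04, 0.14, -1, 0, 0, 0, 0.14, -1, 0, 0, 0, 0.14, -1, 0, 0, 0, 0.14, -1, 0, 0, 0, 0]

```text
time: 8.9
position: [0.4196, 0.0988, 0.2552]
tool_rot: [0.526, 0.85, -0.0, -0.0]
ft_force: [0.2, -0.4, 0.9]
grip_width: 0.0005
grip_force: 0.0
```

>>> arm_command:
  deltas: [-1, -0.039, -0.0191, 0, 0, -1, -0.039, -0.0191, 0, 0, -1, -0.039, -0.0191, 0, 0, -1, -0.039, -0.0191, 0, 0, -1, -0.039, -0.0191, 0, 0, -1, -0.039, -0.0191, 0, 0, -1, -0.039, -0.0191, 0, 0, -1, -0.039, -0.0191, 0, 0, -1, 0, 0, 0, 0]

```text
time: 10.02
position: [0.4225, -0.2516, 0.2552]
tool_rot: [0.528, 0.849, -0.0, 0.0]
ft_force: [-0.3, -0.5, -0.2]
grip_width: 0.0003
grip_force: 0.0
```

>>> arm_command:
  deltas: [-1, -0.0122, 0.0445, 0, 0, -1, -0.0122, 0.0445, 0, 0, -1, -0.0122, 0.0445, 0, 0, -1, -0.0122, 0.0445, 0, 0, -1, -0.0122, 0.0445, 0, 0, -1, -0.0122, 0.0445, 0, 0, -1, 0, 0, 0, 0]

```text
time: 10.9
position: [0.696, -0.193, 0.254]
tool_rot: [0.525, 0.851, 0.0, -0.001]
ft_force: [0.2, 0.1, 0.0]
grip_width: 0.0002
grip_force: 0.0
```

```bash
python3 m.py
```

```text
t 10.9 p [ 0.696 -0.193  0.254] phi 297.87357674060434 r 0.2068803119957551 xhead 116.67354080290113 tilt [-0.001  0.001 -1.   ] F [0.2 0.1 0. ] q [-0.43  0.64  1.12  0.    1.38 -0.89] 0.00022301222940547525
top 115 bottle [ 0.5835 -0.066 ] rad 0.0315 ang -105.73272391919342 0.058122535426326734
  in rack -0.024593726777275556 -0.05266286858488935
  grips mod45 3.9183267011408227 425
side 476 bottle [ 0.5846 -0.0673] rad 0.0313 ang -104.38162129046331 0.059062421508762016
  in rack -0.023722660200169287 -0.05408886232401249
```

View pics/last_side.png

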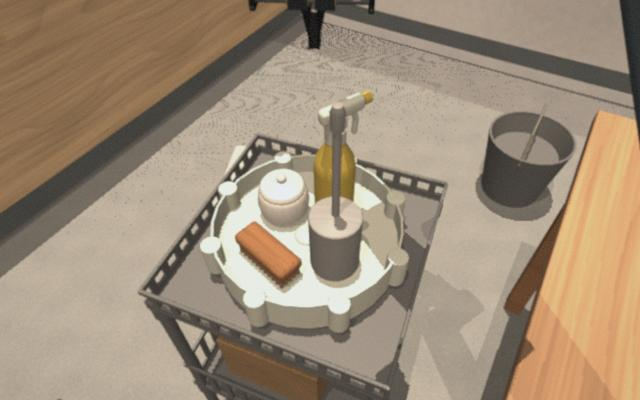

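All four objects are still standing, and the fingers are at top centre (315,40). Next I'll descend into the gap between grips on the right and move in to the rim.

>>> arm_command:
  deltas: [-1, 0, -0.005, 0.033, 0, -1, 0, 0, 0.033, 0, -1, 0, 0, 0.033, 0, -1, 0, 0, 0.033, 0, -1, 0, 0, 0.033, 0, -1, 0, 0, 0.033, 0, -1, 0.011, 0, 0, 0, -1, 0.011, 0, 0, 0, -1, 0.011, 0, 0, 0, -1, 0.01, 0, 0, 0, -1, 0, 0, 0, 0]

```text
time: 12.38
position: [0.6709, -0.159, 0.0587]
tool_rot: [0.527, 0.85, 0.0, 0.001]
ft_force: [0.6, 0.1, 0.0]
grip_width: 0.0003
grip_force: 0.0
```

```bash
python3 s.py
```

```text
t 12.375 p [ 0.6709 -0.159   0.0587] phi 295.66407513521546 r 0.16520691740560675 xhead 116.42153297067762 tilt [ 0.001 -0.001 -1.   ] F [0.6 0.1 0. ] q [-0.39  0.81  1.37 -0.    0.96 -0.86] 0.0003241149711037955
```

>>> arm_command:
  deltas: [-1, 0.0003, -0.0082, 0, 0.05, -1, 0.0003, -0.0082, 0, 0.05, -1, 0.0003, -0.0082, 0, 0.05, -1, 0.0003, -0.0082, 0, 0.05, -1, 0.0003, -0.0082, 0, 0.05, -1, 0.0003, -0.0082, 0, 0.05, -1, 0.0003, -0.0082, 0, 0.05, -1, 0.0003, -0.0082, 0, 0.05, -1, 0.0003, -0.0082, 0, 0.05, -1, 0.0003, -0.0082, 0, 0.05, -1, 0.0002, -0.0082, 0, 0.05, -1, 0.0002, -0.0082, 0, 0.05]

```text
time: 13.88
position: [0.5756, -0.1748, 0.058]
tool_rot: [0.756, 0.655, 0.001, 0.001]
ft_force: [1.0, 0.4, -0.7]
grip_width: 0.0003
grip_force: 0.5
```

```bash
python3 m.py
```

```text
t 13.875 p [ 0.5756 -0.1748  0.058 ] phi 261.8100116571652 r 0.1663895192052575 xhead 81.85404996698287 tilt [ 0.003 -0.001 -1.   ] F [ 1.   0.4 -0.7] q [-0.48  0.72  1.62  0.    0.8  -0.34] 0.0003248107891184869
top 64 bottle [ 0.5639 -0.0562] rad 0.0317 ang -127.48533207901235 0.05812436199800058
  in rack -0.042360648908079154 -0.03979970956880296
  grips mod45 -17.65667810916076 395
side 873 bottle [ 0.5641 -0.0567] rad 0.0312 ang -127.06615373664243 0.05845915281636395
  in rack -0.042310651150463424 -0.04033957544683361
```

View pics/last_side.png

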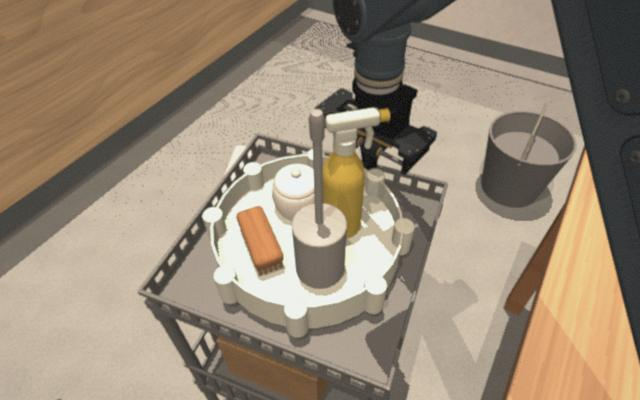

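The bottle (342,190) is well ahead of the gripper (385,110), and everything is still upright. About 43° remains.

>>> arm_command:
  deltas: [-1, 0.0003, -0.0082, 0, 0.05, -1, 0.0003, -0.0082, 0, 0.05, -1, 0.0003, -0.0082, 0, 0.05, -1, 0.0003, -0.0082, 0, 0.05, -1, 0.0003, -0.0082, 0, 0.05, -1, 0.0003, -0.0082, 0, 0.05, -1, 0.0003, -0.0082, 0, 0.05, -1, 0.0003, -0.0082, 0, 0.05, -1, 0.0003, -0.0082, 0, 0.05, -1, 0.0003, -0.0082, 0, 0.05, -1, 0.0003, -0.0082, 0, 0.05]

```text
time: 15.35
position: [0.4946, -0.1384, 0.0579]
tool_rot: [0.905, 0.426, 0.001, 0.001]
ft_force: [0.5, -1.2, 0.1]
grip_width: 0.0006
grip_force: 0.8
```

```bash
python3 m.py
```

```text
t 15.35 p [ 0.4946 -0.1384  0.0579] phi 230.7835890542783 r 0.1656329115274857 xhead 50.43800931014024 tilt [ 0.002 -0.002 -1.   ] F [ 0.5 -1.2  0.1] q [-0.49  0.65  1.84 -0.    0.65  0.2 ] 0.0005653456685356883
top few
side 1436 bottle [ 0.5456 -0.0313] rad 0.0313 ang -158.46136561627688 0.057725386163117766
  in rack -0.056413471493054146 -0.012236847706147004
```

View pics/last_side.png

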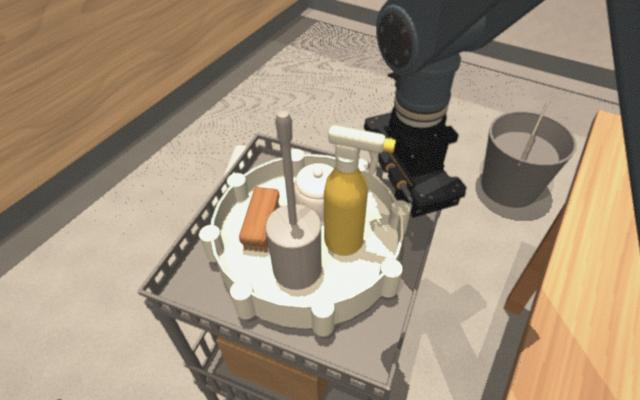

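The bottle (345,205) needs about 12° more. I'll push that far, ease off and withdraw outward.

>>> arm_command:
  deltas: [-1, 0.0003, -0.0082, 0, 0.05, -1, 0.0003, -0.0082, 0, 0.05, -1, 0.0003, -0.0082, 0, 0.05, -1, 0.0003, -0.0082, 0, 0.05, -1, 0, 0, 0, 0, -1, -0.002, 0.006, 0, 0, -1, -0.015, 0, 0, 0, -1, -0.015, 0, 0, 0, -1, -0.015, 0, 0, 0, -1, -0.015, 0, 0, 0, -1, 0, 0, -0.04, 0, -1, 0, 0, 0, 0]

```text
time: 16.95
position: [0.427, -0.1591, 0.0993]
tool_rot: [0.943, 0.333, 0.001, 0.002]
ft_force: [-0.4, 0.3, -0.1]
grip_width: 0.0005
grip_force: 0.0
```

```bash
python3 m.py
```

```text
t 16.95 p [ 0.427  -0.1591  0.0993] phi 220.84391139116153 r 0.22775709890483609 xhead 38.94977437029729 tilt [ 0.004 -0.003 -1.   ] F [-0.4  0.3 -0.1] q [-0.6   0.52  1.97  0.    0.65  0.29] 0.00045794318404932037
top few
side 1457 bottle [ 0.5426 -0.0199] rad 0.0313 ang -170.15296915516117 0.05751660541954104
  in rack -0.05751398398922741 -0.0005491308351114419
```

View pics/last_side.png

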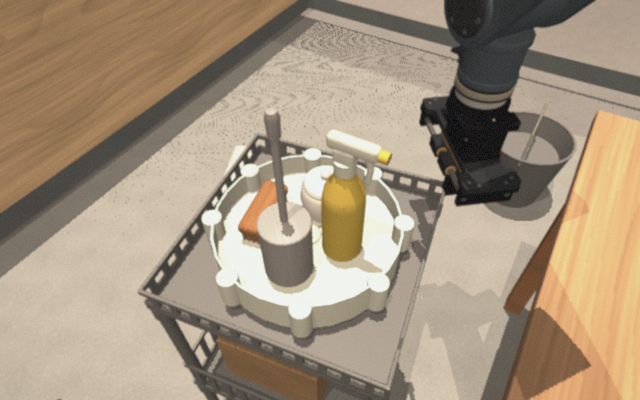

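The bottle (343,215) stands at the middle of the front, 0.5 mm off the centre line. Everything is upright and the gripper (475,160) is clear, so I'm handing in.

```bash
python3 -c "
from rig import order
print(order.hand_in())"
```

```text
the job is handed in; nothing more can be done
None
```

The job is handed in after 17 s: by the last camera measurement the spray bottle stands at the middle of the front, 0.5 mm off the centre line and 57 mm forward of the rack's centre, with all four objects upright and the hand clear; the hand-in returned no verdict.

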